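# Secure the chart table before the lock

## Task

Make the chart table safe before the boat moves off: with your fingertips swing the spinning desk organiser round on its turntable until its drawer side faces the near edge of the table (the robot's edge), push its open drawer fully home, and push the open lid of the thumb-tack tin over and down until it is shut. Nothing is to be picked up: the tin stays standing where it is on the table, and everything else on the table is left where it lies.

Things in the scene. Friction and masses are not known exactly. Their poses are not given: they have to be found in the camera images.
- organiser: Wooden spinning desk organiser, screwed to the table by its round base (160 mm diameter, 12 mm high). Origin: on the turning axis at table height. Stands left or right, the tin on the other side. Its turning body is 140 mm deep (drawer side to back) and 150 mm wide, its underside 20 mm above the table; it has one drawer, on one 150 mm side.
- organiser_top (a point): Point on the turning axis 144 mm above the table, the height of the pen cells' rim. Heights above the table: drawer tier 20 to 86 mm; on it, in the half towards the drawer's front, an open clip tray with rim at 102 mm; in the back half pen cells with rim at 144 mm, pens and a steel rule in them up to 195 mm.
- turntable (a joint): Turning angle q (rad) of the organiser's body about its vertical axis, anticlockwise positive seen from above. The drawer faces along (-cos q, -sin q): at 0 straight to the near table edge (world -x), at 1.57 to world -y. Starts 1.05 to 1.5. Friction about 0.09 N m; it stays where it is left.
- drawer (a joint): How far the drawer stands open (m): 0 is fully home; starts 0.045 to 0.060, at most 0.085. It slides along its facing direction with about 1.3 N friction, stays where it is left, has no catch. Its box behind the panel is 126 mm wide, walls 31 to 65 mm above the table: when open there is a nook on each side between panel and body, as long as it is open.
- drawer_front (a point): Centre of the outer face of the drawer's front panel, 53 mm above the table. Panel 146 mm wide, 29 to 77 mm above the table, 10 mm thick; when home its outer face is 80 mm from the turning axis and its inner face lies on the body's front, 70 mm from the axis. A wooden knob, 20 mm diameter, stands 15 mm out of its centre.
- tin: Blue steel thumb-tack tin with a hinged lid, standing loose on the table, 65 mm (its x) by 95 mm (its y) by 28 mm high, about 0.45 kg with its tacks. Origin: centre of its underside. Its lid is hinged along the long edge at its +x side, which is turned away from the robot, give or take 30 degrees.
- tin_lid (a joint): Opening angle of the tin's lid (rad): 0 is shut, 1.57 upright; starts 1.7 to 1.95, leaning back beyond upright, 2.0 is the stop. The hinge is slightly stiff (0.016 N m): the lid stays where it is left and does not fall shut by itself.
- tin_hinge (a point): Middle of the lid's hinge line, 27 mm above the table, 33.5 mm from the tin's centre on its +x side. The hinge line runs along the tin's y.
- tin_lid_edge (a point): Middle of the lid's free edge, on its outer face, 68 mm from the hinge line. The lid is 98 mm wide along the hinge and 2 mm thick, with a 9 mm skirt; shut, its top is 30 mm above the table.
- binoculars: Bystander: black binoculars 142 mm long, 122 mm wide, 52 mm high, lying on the left towards the back of the table. Origin: under their middle.
- bowl: Bystander: white ceramic bowl, 124 mm across, 45 mm high, with three erasers in it, near the back of the table. Origin: centre of its underside.
- mug: Bystander: white mug, 78 mm across, 92 mm high, near on the right. Origin: centre of its underside.
- parallel_rule: Bystander: clear parallel rule, 300 mm by 53 mm, 8 mm high, lying flat lengthwise between the organiser and the tin. Origin: under its middle.
- dividers: Bystander: brass chart dividers, about 190 mm long and 10 mm high, lying flat near the robot on the left. Origin: under the hinge end.
- eraser: Bystander: white eraser block, 45 by 20 by 12 mm, lying near the robot on the right. Origin: centre of its underside.
- logbook: Bystander: closed log book, 150 by 210 by 22 mm, lying on the left. Origin: centre of its underside.
Things that resemble listed ones, but are neither listed nor needed, are in the scene too. What is shaped like the tin but yellow is not meant.

How it is judged (in metres and radians):
At the end, for the whole second after the job is handed in: The organiser's drawer side faces the near edge of the table (within about 25 degrees), its drawer is home to within 4 mm, the tin's lid is shut to within about 5 mm at its free edge, and the tin stands flat on the table within 50 mm of where it stood (value of joint turntable between -0.45 and 0.45 rad and value of joint drawer below 0.004 m and value of joint tin_lid below 0.08 rad and height (world z) of tin below 0.004 m and angle between tin's own z axis and vertical below 0.05 rad and distance of tin from where it was at the start of the episode below 0.05 m); the robot touches nothing.
It fails at once if the thumb-tack tin is lifted or tipped up (height (world z) of tin above 0.012 m or angle between tin's own z axis and vertical above 0.25 rad).
It fails at once if another thing on the table is knocked or moved by more than 25 mm (distance of any of binoculars, bowl, mug, parallel_rule, dividers, eraser, logbook from where it was at the start of the episode above 0.025 m).
It also fails if it takes over 51 s, if anything falls off the work surface, if the arm or the gripper's body presses on something with over 40 N, if the wrist force passes 120 N, or if a joint passes its speed limit or range.

## Robot

A 6-joint arm with a two-finger parallel gripper is mounted at the origin on the work surface. World frame = base frame: x ahead of the robot, y to its left, z up, the work surface at z = 0. Lengths are in m, angles in degrees, forces in N, time in s.
With the tool pointing down it reaches from about 0.4 to 0.825 m from the base axis. Payload 7 kg.
Tool frame: the origin (TCP) lies at the centre of the arm's flange, where the gripper is bolted on; the fingertips stand 178 mm ahead of it and the grasp point (between the pads) lies 159 mm ahead of it; z points along the fingers, y is the line along which they close (so a half turn about z gives the same grasp; the last joint's range is limited). The gripper opens to 88 mm and grips with 3 to 60 N. Pads are 19 mm wide; open, the fingers measure 130 mm over their backs; the gripper's body (78 mm by 193 mm) begins 47 mm behind the grasp point.
Start: joints at [-56.832, 20.546, 0.682, 0, -70.136, -16.507], TCP at [0.194, -0.647, 0.405] pointing down, gripper open.
Joint ranges: [-176.03, 176.03], [-82.01, 121.73], [-58.28, 71.71], [-173.87, 95.51], [-174.79, -0.11], [-173.66, 173.66]. Speed limits (degrees/s): [136.94, 136.94, 172.46, 180, 180, 180].

## Interface

Orientations are given as [roll, pitch, yaw] about the fixed x, y, z axes, in that order (R = Rz(yaw) Ry(pitch) Rx(roll)).
In Python, from plant import telemetry, snapshot, workorder, nets gives the robot as it stands.
- The arm moves only by the shell command python3 -m creep 'ROWS'. ROWS is JSON, a list that holds one entry, the list of rows, each a list of 5 numbers: the shift along the tool's x, y, z normalised to -1 to 1, where 1 is 0.2 m, then the turn about the tool's z normalised to -1 to 1, where 1 is pi/2 rad, then the opening, from 0 (shut) to 1 (fully open). In form: [[[x, y, z, spin, hand], ...]]. A call has 1 to 8 rows; each row shifts and turns the commanded pose from where the row before left it, along the tool's axes as they then stand; what a row does not reach is not made up. A row lasts 1/12 s, in which the tool goes at most 41.7 mm and 7.16 degrees, less where a joint would pass 70% of its speed; a pose out of reach is approached as far as the arm can. A call with a number of a shift or a turn outside -1 to 1 is refused whole. A call with a gripper value outside its range is refused whole. The fingers move at their own pace and stop on an object; the grip force is fixed at half the most. Time passes only in rows, so rows that do not move let the fingers close. It gives the time, the measured TCP pose, the force, the opening and the grip force at its end, in the units of the state.
- telemetry.get_obs(): the state, without advancing time (a new reading comes with each control period).
- snapshot(name): name is "side" or "top"; returns a dict with "frame" (420x560x3 uint8, red, green, blue), "fx", "fy", "cx", "cy" (pixels), "rvec" (rotation vector, rad) and "tvec" (3), from world to camera coordinates, as OpenCV has them. Camera axes: x right, y down, z forward; pixel columns grow to the right and rows downward; lengths in m; the calibration is good to about 2 mm. A picture is of the moment at which its call begins. There is no depth.
- workorder.close_job(): hands the job in; it is judged then, once.
Trained networks look in a picture, given as the dict that the camera call returned (one of the last four; its "shot" number tells which), for a name from the list of things; names that differ only in an ending like _2 or _b are one class to them, and where a whole thing is asked for, a point or a joint stands for the part that bears it (a point fixed in the world has none). Each returns a list of dicts, best first, with "confidence" (0 to 1); they miss things now and then, are a little off and sometimes report something else, mostly with a low value. They report only what shows in the picture. A call takes as long as a camera call. They do not tell look-alikes from the thing itself.
- nets.find_in(picture, query): "uv" ([column, row] in pixels, amid what is visible of it).
- nets.masks_of(picture, query): "region" (420x560 bool, what is visible of it) and "uv" ([column, row] in pixels, amid what is visible of it).
- nets.landmark_of(picture, query): "uv" ([column, row] in pixels: a listed point, or the origin of a listed thing).
The state is a dict: "clock": time; "joint_pos": joint angles; "qvel": joint speeds; "tau": joint torques, N m; "tool_pos": TCP position; "orientation": TCP orientation; "force": force on the tool from outside, world axes, zero at the start; "moment": the same for the moment, N m; "opening": finger opening in m; "gripper_force": force on a finger pad.
Only numpy, scipy, OpenCV 4.12 (cv2) and the standard library are available. Lean on these libraries where they do the work, as an engineer would, in place of code of your own. Each camera call takes 0.05 s, during which the arm holds its last target. There are 200 camera calls.

## Working session

There is one attempt and no reset: what is moved stays moved. The work goes in short steps, Python scripts to look and compute and a shell command to move; the robot and the scene stay as the last step left them, time stands still between calls to the robot, and variables do not carry over. Pictures are saved under pics/ and viewed, at most 10 in all, crops included, and the job is handed in when it is done.

```bash
mkdir -p pics; cat > h.py <<'E'
import numpy as np,cv2
from plant import telemetry,snapshot,workorder,nets
def ray(p,uv):
    R,_=cv2.Rodrigues(np.array(p["rvec"],float)); t=np.array(p["tvec"],float).ravel()
    d=R.T@np.array([(uv[0]-p["cx"])/p["fx"],(uv[1]-p["cy"])/p["fy"],1]); return -R.T@t,d
def atz(p,uv,z):
    o,d=ray(p,uv); return (o+d*(z-o[2])/d[2])
def px(p,X):
    K=np.array([[p["fx"],0,p["cx"]],[0,p["fy"],p["cy"]],[0,0,1]])
    return cv2.projectPoints(np.array(X,float).reshape(-1,3),np.array(p["rvec"],float),np.array(p["tvec"],float),K,None)[0].reshape(-1,2)
def save(p,n): cv2.imwrite(f"pics/{n}.png",p["frame"][:,:,::-1])
E
python3 - <<'E'
from h import *
np.set_printoptions(precision=3,suppress=True)
Z=dict(organiser=0,organiser_top=.144,drawer_front=.053,tin=0,tin_hinge=.027,tin_lid_edge=.09,mug=0,parallel_rule=0,dividers=0,eraser=0,logbook=0,bowl=0,binoculars=0)
for c in("top","side"):
    p=snapshot(c);save(p,c+"0");print(c,ray(p,(280,210)))
    for n,z in Z.items():
        for r in nets.landmark_of(p,n)[:3]: print(n,np.array(r["uv"]),round(r["confidence"],2),atz(p,r["uv"],z))
print(telemetry.get_obs())
a=snapshot("top")["frame"];b=snapshot("side")["frame"]
E
```

```text
top (array([0.355, 0.023, 1.231]), array([ 0.176, -0.017, -0.984]))
organiser [341.7 227.6] 0.71 [ 0.529 -0.157  0.   ]
organiser_top [346.5 216.7] 0.94 [ 0.534 -0.147  0.144]
drawer_front [394.6 241.5] 0.96 [ 0.487 -0.279  0.053]
tin [238.2 147.6] 0.91 [0.743 0.112 0.   ]
tin [137.8 325.2] 0.76 [0.286 0.354 0.   ]
tin [214.6 203.6] 0.71 [0.592 0.171 0.   ]
tin_hinge [224.1 137.6] 0.97 [0.761 0.147 0.027]
tin_hinge [207.4 188.8] 0.64 [0.625 0.187 0.027]
tin_hinge [123.1 315.1] 0.62 [0.312 0.383 0.027]
tin_lid_edge [139.5 336.5] 0.69 [0.266 0.325 0.09 ]
tin_lid_edge [303.1 139.3] 0.66 [ 0.736 -0.054  0.09 ]
tin_lid_edge [201.8 173.6] 0.61 [0.649 0.193 0.09 ]
mug [432.2 279. ] 0.78 [ 0.397 -0.384  0.   ]
parallel_rule [435.  277.3] 0.68 [ 0.401 -0.392  0.   ]
parallel_rule [280.5 254.9] 0.67 [0.459 0.001 0.   ]
parallel_rule [396.5 239.7] 0.67 [ 0.498 -0.297  0.   ]
dividers [217.4 304.2] 0.9 [0.336 0.159 0.   ]
dividers [338.2 226.6] 0.52 [ 0.532 -0.148  0.   ]
eraser [353.6 303.4] 0.44 [ 0.337 -0.182  0.   ]
logbook [120.6 255.1] 0.85 [0.459 0.405 0.   ]
bowl [303.3 133.6] 0.75 [ 0.7
[... 1084 characters left out ...]
ogbook [201.  324.9] 0.72 [0.696 0.357 0.   ]
logbook [310.9 351.2] 0.61 [0.453 0.421 0.   ]
bowl [198.2 225.8] 0.83 [ 0.771 -0.038  0.   ]
bowl [253.4 272.3] 0.61 [0.594 0.166 0.   ]
binoculars [201.3 324.8] 0.62 [ 0.695  0.357 -0.   ]
{'clock': 1.4, 'joint_pos': array([-56.831,  20.548,   0.684,  -0.001, -70.136, -16.509]), 'qvel': array([ 0.029,  0.089,  0.017, -0.109,  0.002, -0.03 ]), 'tau': array([ -0.001, -58.238,  29.329,   7.003,   0.012,  -0.   ]), 'tool_pos': array([ 0.194, -0.647,  0.405]), 'orientation': array([ 180.   ,    0.001, -163.34 ]), 'force': array([-1.048,  0.578, -0.141]), 'moment': array([-0.015,  0.013, -0.026]), 'gripper_force': 0.0, 'opening': 0.08767135108153885}
```

View both.

View pics/top0.png

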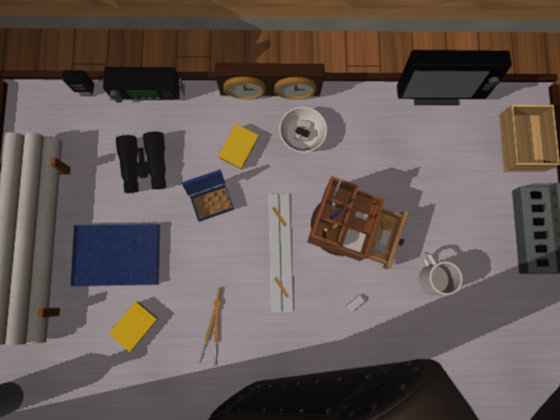

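View pics/side0.png

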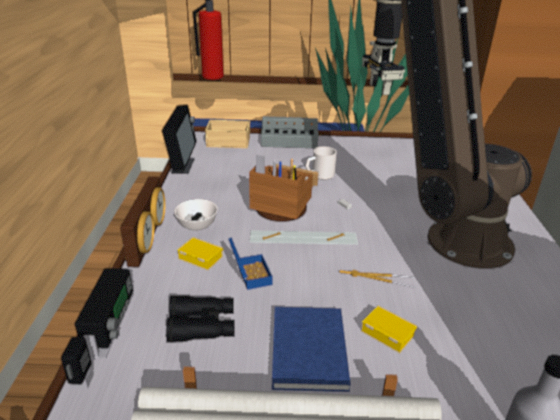

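```bash
python3 -c "
import cv2
a=cv2.imread('pics/top0.png')[110:310,170:300];b=cv2.imread('pics/side0.png')[200:300,150:300]
cv2.imwrite('pics/crop.png',cv2.hconcat([cv2.resize(a[:100],(390,300),interpolation=2),cv2.resize(b,(400,300),interpolation=2)]))"
```

```text
(no output)
```

View pics/crop.png

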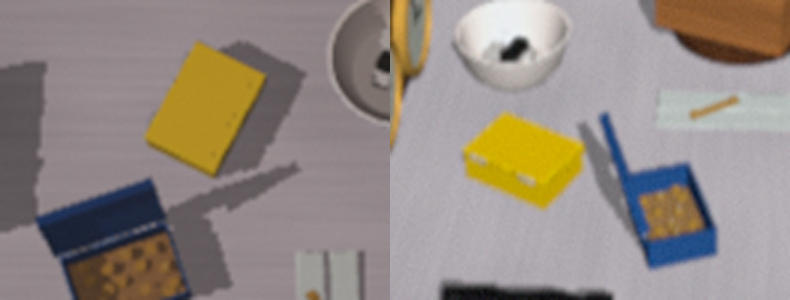

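Possible tins are yellow at (238,147), yellow at (134,326) and open blue at (212,200). The crop confirms blue, with its lid leaning back and away from the robot, as the target. The organiser is on the right (about 345,220), with its drawer facing right at (395,240), so q ≈ 1.23.

```bash
cat > go.py <<'E'
import sys,numpy as np
from plant import telemetry
# go.py x y tipz yaw : totals in units, tool axes as they stand now
s=telemetry.get_obs();p=np.array(s["tool_pos"]);yw=s["orientation"][2]
a=list(map(float,sys.argv[1:]))
print("t %.2f tip %s yaw %.1f F %s"%(s["clock"],np.round(p-[0,0,.178],4),yw,np.round(s["force"],1)))
if a:
    y=np.radians(yw);d=np.array([a[0],a[1],a[2]+.178])-p
    v=np.array([d@[np.cos(y),np.sin(y),0],d@[np.sin(y),-np.cos(y),0],-d[2]])/.2
    sp=(-(a[3]-yw)+180)%360-180
    print("units",np.round(v,3),"rows",np.linalg.norm(v)*.2/.04,"spin",round(sp/90,3),"rows",abs(sp)/7)
E
python3 -m creep '[[[-0.174,0.0855,0,0,0],[-0.174,0.0855,0,0,0],[-0.174,0.0855,0,0,0],[-0.174,0.0855,0,0,0],[-0.174,0.0855,0,0,0],[-0.174,0.0855,0,0,0],[-0.174,0.0855,0,0,0]]]'
python3 -m creep '[[[-0.174,0.0855,0,0,0],[-0.174,0.0855,0,0,0],[-0.174,0.0855,0,0,0],[-0.174,0.0855,0,0,0],[-0.174,0.0855,0,0,0],[-0.174,0.0855,0,0,0],[-0.174,0.0855,0,0,0]]]'
python3 -m creep '[[[0,0,0,-0.075,0],[0,0,0,-0.075,0],[0,0,0,-0.075,0],[0,0,0,-0.075,0],[0,0,0,-0.075,0],[0,0,0,-0.075,0],[0,0,0,-0.075,0],[0,0,0,-0.075,0]]]'
python3 go.py 0.592 -0.278 0.045 -109.5
```

```text
clock: 2.08
tool_pos: [0.3936, -0.4606, 0.405]
orientation: [-180.0, 0.0, -163.3]
force: [0.1, 0.1, -1.0]
opening: 0.0468
gripper_force: 0.0
clock: 2.67
tool_pos: [0.5928, -0.276, 0.4049]
orientation: [-180.0, 0.0, -163.3]
force: [1.3, -1.1, 0.3]
opening: 0.0019
gripper_force: 0.0
clock: 3.33
tool_pos: [0.5916, -0.2776, 0.4047]
orientation: [-180.0, 0.0, -109.0]
force: [-0.3, -0.5, 0.4]
opening: 0.0002
gripper_force: 0.0
t 3.33 tip [ 0.5916 -0.2776  0.2267] yaw -109.0 F [-0.3 -0.5  0.4]
units [ 0.001 -0.002  0.909] rows 4.542706411528578 spin 0.006 rows 0.0708349986736526
```

```bash

python3 -m creep '[[[0,0,0.18,0,0],[0,0,0.18,0,0],[0,0,0.18,0,0],[0,0,0.18,0,0],[0,0,0.18,0,0],[0,0,0,0,0],[0,0.04,0,0,0],[0,0.05,0,0,0]]]'
python3 -m creep '[[[0.043,0.0547,0,0.07,0],[0.043,0.0547,0,0.07,0],[0.043,0.0547,0,0.07,0],[0.043,0.0547,0,0.07,0]]]'
python3 - <<'E'
from h import *
p=snapshot("top");save(p,"top1")
E
python3 go.py
```

```text
clock: 4.0
tool_pos: [0.5757, -0.2719, 0.2264]
orientation: [-179.8, -0.0, -109.3]
force: [3.6, -1.7, -0.3]
opening: 0.0004
gripper_force: 0.0
clock: 4.33
tool_pos: [0.5201, -0.2808, 0.2283]
orientation: [-179.7, 0.2, -134.8]
force: [1.1, -0.2, -0.3]
opening: 0.0006
gripper_force: 0.3
t 4.38 tip [ 0.5174 -0.2806  0.05  ] yaw -135.4 F [-5.4  0.9 -1.6]
```

View pics/top1.png

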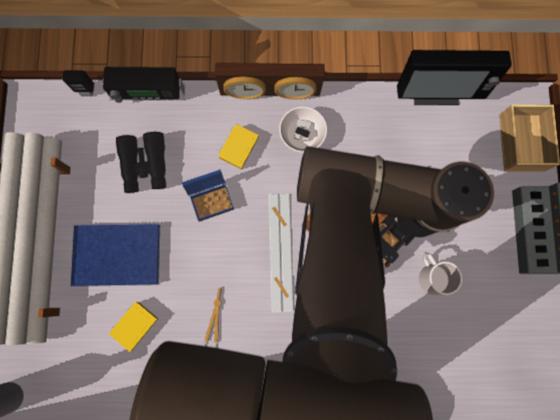

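```bash

python3 - <<'E'
from h import *
p=snapshot("side")
cv2.imwrite("pics/side1.png",cv2.resize(p["frame"][60:260,180:460,::-1],(784,560),interpolation=2))
o=telemetry.get_obs();print(o["tau"],o["joint_pos"],o["tool_pos"])
E
python3 go.py
```

```text
[ -0.08902506 -53.35897565  21.42450929   5.19460112   0.17723871
  -1.68320876] [-9.44163449e+00  2.23196642e+01 -2.25876023e+01 -4.98230497e-03
 -4.48555005e+01 -3.53119718e+01] [ 0.51861723 -0.28066528  0.22809298]
t 4.43 tip [ 0.5186 -0.2807  0.0501] yaw -134.8 F [ 1.4 -0.6 -1. ]
```

View pics/side1.png

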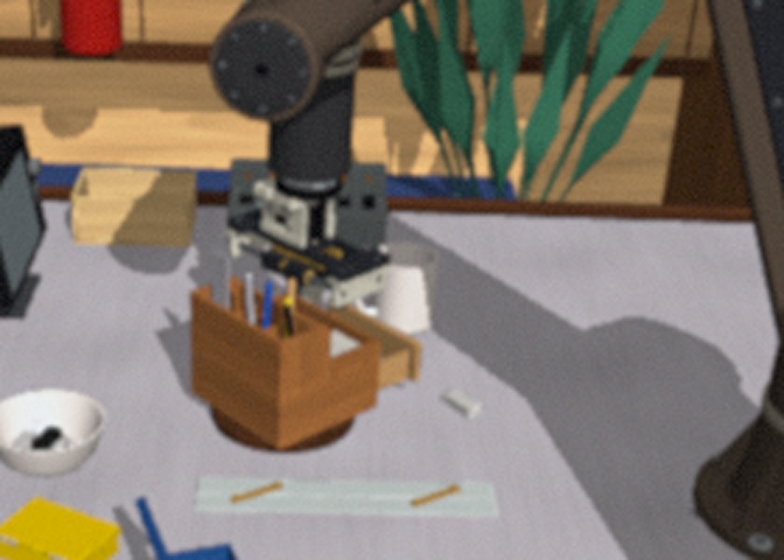

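The view shows the organiser turning with the finger in the nook, drawer front near (400,355) in the crop, and the arm well clear of the pens.

```bash

python3 -m creep '[[[0.043,0.0547,0,0.07,0],[0.043,0.0547,0,0.07,0],[0.043,0.0547,0,0.07,0],[0.043,0.0547,0,0.07,0],[0.043,0.0547,0,0.07,0]]]'
python3 go.py
python3 - <<'E'
from h import *
np.set_printoptions(precision=3,suppress=True)
p=snapshot("side");save(p,"side2")
for n,z in(("organiser_top",.144),("drawer_front",.053),("organiser",0)):
    for r in nets.landmark_of(p,n)[:2]:print(n,r["uv"],r["confidence"],atz(p,r["uv"],z))
E
```

```text
clock: 4.85
tool_pos: [0.4555, -0.2583, 0.2271]
orientation: [-179.9, 0.3, -166.2]
force: [0.4, 0.6, 0.3]
opening: 0.0002
gripper_force: 0.3
t 4.85 tip [ 0.4555 -0.2583  0.0491] yaw -166.2 F [0.4 0.6 0.3]
organiser_top [283.8, 166.1] 0.96 [ 0.529 -0.154  0.144]
organiser_top [279.1, 208.9] 0.22 [0.534 0.088 0.144]
drawer_front [325.1, 188.8] 0.68 [ 0.399 -0.189  0.053]
drawer_front [253.0, 274.9] 0.27 [0.589 0.242 0.053]
organiser [281.2, 210.2] 0.94 [ 0.533 -0.14   0.   ]
```

```bash

python3 -m creep '[[[0,-0.03,0,0,0],[0,0,-0.15,0,0],[0,0,-0.15,0,0],[0,0,0,0,0]]]'
python3 go.py 0.360 -0.200 0.047 -165.5
```

```text
clock: 5.38
tool_pos: [0.4593, -0.2654, 0.2902]
orientation: [-179.7, 0.4, -165.8]
force: [1.9, 0.5, 0.6]
opening: 0.0006
gripper_force: 0.0
t 5.38 tip [ 0.4593 -0.2654  0.1122] yaw -165.8 F [1.9 0.5 0.6]
units [0.401 0.439 0.326] rows 3.391278402305569 spin -0.003 rows 0.04390043222394573
```

```bash

python3 -m creep '[[[0.134,0.146,0,0,0],[0.134,0.146,0,0,0],[0.134,0.146,0,0,0],[0,0,0.16,0,0],[0,0,0.16,0,0],[0,0,0,0,0]]]'
python3 go.py 0.420 -0.184 0.047 -165.5
python3 - <<'E'
from h import *
np.set_printoptions(precision=3,suppress=True)
p=snapshot("side");cv2.imwrite("pics/side3.png",cv2.resize(p["frame"][100:260,220:420,::-1],(750,600),interpolation=2))
for n,z in(("organiser_top",.144),("drawer_front",.053)):
    for r in nets.landmark_of(p,n)[:1]:print(n,r["uv"],r["confidence"],atz(p,r["uv"],z))
E
```

```text
clock: 5.88
tool_pos: [0.3561, -0.1984, 0.2182]
orientation: [179.9, -0.2, -165.9]
force: [-1.4, 1.5, 0.4]
opening: 0.0001
gripper_force: 0.0
t 5.88 tip [ 0.3561 -0.1984  0.0402] yaw -165.9 F [-1.4  1.5  0.4]
units [-0.327 -0.008 -0.034] rows 1.646345149093855 spin -0.005 rows 0.06039970924010975
organiser_top [284.7, 165.4] 0.87 [ 0.526 -0.159  0.144]
drawer_front [323.5, 188.5] 0.56 [ 0.404 -0.191  0.053]
```

View pics/side3.png

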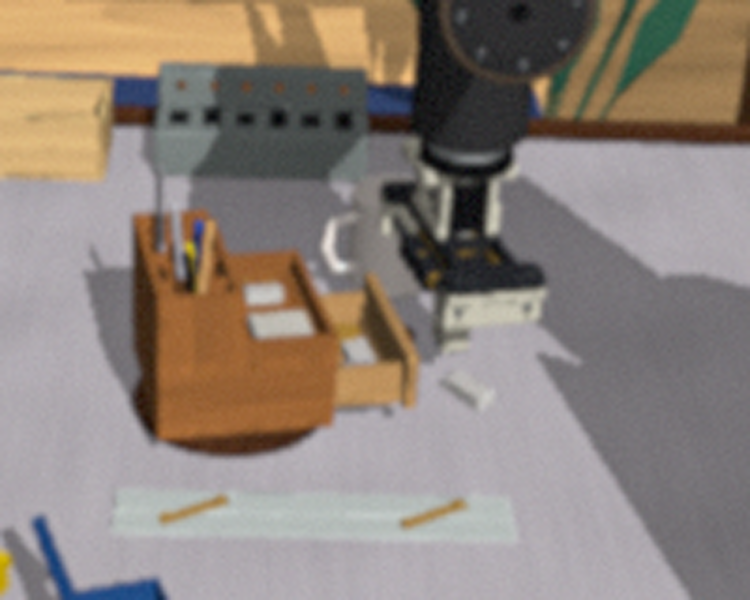

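The finger is in front of the drawer knob and clear of the eraser at about (470,390) in the crop.

```bash

python3 -m creep '[[[0,0,-0.04,0,0],[-0.05,0,0,0,0],[-0.05,0,0,0,0],[-0.05,0,0,0,0],[-0.05,0,0,0,0],[-0.05,0,0,0,0],[-0.05,0,0,0,0],[-0.03,0,0,0,0]]]'
python3 -m creep '[[[-0.02,0,0,0,0],[-0.01,0,0,0,0],[0,0,0,0,0]]]'
python3 go.py
```

```text
clock: 6.7
tool_pos: [0.423, -0.1822, 0.2285]
orientation: [-180.0, -0.0, -166.0]
force: [-0.7, -0.9, 1.0]
opening: 0.0002
gripper_force: 0.7
clock: 6.95
tool_pos: [0.4276, -0.181, 0.2285]
orientation: [180.0, -0.0, -166.0]
force: [-0.4, -0.9, -0.5]
opening: 0.0002
gripper_force: 0.0
t 6.95 tip [ 0.4276 -0.181   0.0505] yaw -166.0 F [-0.4 -0.9 -0.5]
```

```bash

for i in 1; do python3 -m creep '[[[-0.01,0,0,0,0],[-0.01,0,0,0,0],[0,0,0,0,0]]]'; done | grep -E "pos|^force"
python3 go.py
python3 - <<'E'
from h import *
np.set_printoptions(precision=3,suppress=True)
p=snapshot("side");cv2.imwrite("pics/side4.png",cv2.resize(p["frame"][100:260,220:420,::-1],(750,600),interpolation=2))
for n,z in(("organiser_top",.144),("drawer_front",.053)):
    for r in nets.landmark_of(p,n)[:1]:print(n,r["uv"],r["confidence"],atz(p,r["uv"],z))
E
```

```text
tool_pos: [0.4311, -0.1802, 0.2286]
force: [-0.7, 0.2, -0.9]
t 7.20 tip [ 0.4311 -0.1802  0.0506] yaw -166.0 F [-0.7  0.2 -0.9]
organiser_top [283.4, 163.0] 0.74 [ 0.53  -0.175  0.144]
drawer_front [306.7, 191.8] 0.57 [ 0.457 -0.166  0.053]
```

View pics/side4.png

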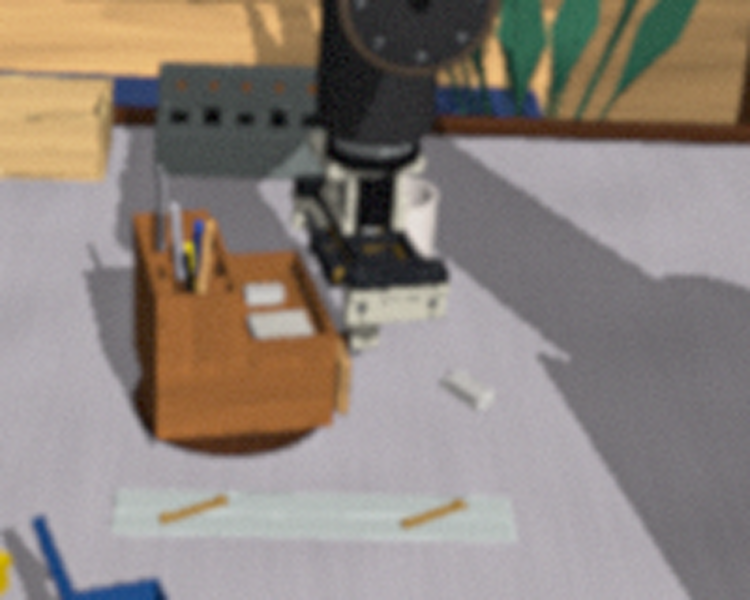

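The drawer is almost home: its panel at (342,380) is close against the body. I'll keep pushing until the force rises.

```bash

python3 -m creep '[[[-0.01,0,0,0,0],[-0.01,0,0,0,0],[0,0,0,0,0]]]' | grep -E "pos|^force"
python3 -m creep '[[[-0.01,0,0,0,0],[0,0,0,0,0]]]' | grep -E "pos|^force"
```

```text
tool_pos: [0.4347, -0.1793, 0.2285]
force: [-3.1, -0.5, 0.8]
tool_pos: [0.4354, -0.1789, 0.2282]
force: [-8.5, -1.3, 5.7]
```

```bash

python3 -m creep '[[[-0.015,0,0,0,0],[0,0,0,0,0]]]' | grep -E "pos|^force"
python3 -m creep '[[[0.1,0,0,0,0],[0.1,0,0,0,0],[0,0,-0.2,0,0],[0,0,-0.2,0,0],[0,0,-0.2,0,0],[0,0,-0.2,0,0],[0,0,-0.2,0,0],[0,0,0,0,0]]]'| grep -E "pos|^force"
python3 - <<'E'
from h import *
np.set_printoptions(precision=3,suppress=True)
q={}
for c in("top","side"):
    p=snapshot(c)
    if c=="side":save(p,"side5")
    for n,z in(("organiser_top",.144),("drawer_front",.053),("tin",0),("tin_hinge",.027),("tin_lid_edge",.093)):
        for r in nets.landmark_of(p,n)[:3]:print(c,n,r["uv"],round(r["confidence"],2),atz(p,r["uv"],z))
    m=[r for r in nets.masks_of(p,"tin") if np.hypot(*(np.array(r["uv"])-((212,200) if c=="top" else (252,268))))<25]
    print(len(m))
E
python3 go.py 0.68 0.212 0.06 -160
```

```text
tool_pos: [0.4364, -0.1785, 0.2279]
force: [-15.7, -3.1, 12.9]
tool_pos: [0.403, -0.1882, 0.4373]
force: [1.1, 0.5, 1.1]
top organiser_top [346.7, 216.8] 0.7 [ 0.534 -0.148  0.144]
top drawer_front [213.3, 203.1] 0.16 [0.583 0.168 0.053]
top tin [211.0, 203.1] 0.96 [0.593 0.18  0.   ]
top tin [241.4, 147.4] 0.6 [0.743 0.104 0.   ]
top tin [138.4, 328.3] 0.58 [0.279 0.352 0.   ]
top tin_hinge [124.0, 315.0] 0.93 [0.312 0.381 0.027]
top tin_hinge [206.9, 190.0] 0.8 [0.622 0.188 0.027]
top tin_hinge [226.6, 137.9] 0.74 [0.76  0.14  0.027]
top tin_lid_edge [142.7, 334.5] 0.79 [0.271 0.317 0.093]
top tin_lid_edge [251.3, 152.3] 0.77 [0.702 0.073 0.093]
1
side organiser_top [285.0, 166.6] 0.83 [ 0.525 -0.151  0.144]
side drawer_front [305.3, 190.2] 0.5 [ 0.461 -0.176  0.053]
side tin [389.0, 329.8] 0.91 [0.279 0.351 0.   ]
side tin [252.4, 275.9] 0.84 [0.596 0.181 0.   ]
side tin [200.2, 256.8] 0.78 [0.74  0.109 0.   ]
side tin_hinge [383.2, 332.0] 0.87 [0.3   0.385 0.027]
side tin_hinge [242.3, 271.9] 0.77 [0.619 0.2   0.027]
side tin_hinge [194.8, 251.8] 0.59 [0.749 0.124 0.027]
side tin_lid_edge [396.6, 315.2] 0.92 [0.284 0.403 0.093]
side tin_lid_edge [206.9, 243.7] 0.91 [0.706 0.178 0.093]
side tin_lid_edge [254.5, 273.4] 0.7 [0.582 0.286 0.093]
1
t 9.30 tip [ 0.4011 -0.1877  0.2504] yaw -166.0 F [ 0.5 -0.6  0.9]
units [-1.835  1.603  0.952] rows 13.080539593149803 spin -0.067 rows 0.8626815973713268
```

```bash

python3 -m creep '[[[-0.1414,0.1235,0,0,0],[-0.1414,0.1235,0,0,0],[-0.1414,0.1235,0,0,0],[-0.1414,0.1235,0,0,0],[-0.1414,0.1235,0,0,0],[-0.1414,0.1235,0,0,0],[-0.1414,0.1235,0,0,0]]]'| grep -E "pos|^force"
python3 -m creep '[[[-0.1414,0.1235,0,0,0],[-0.1414,0.1235,0,0,0],[-0.1414,0.1235,0,0,0],[-0.1414,0.1235,0,0,0],[-0.1414,0.1235,0,0,0],[-0.1414,0.1235,0,0,0],[0,0,0,-0.075,0],[0,0,0,0,0]]]'| grep -E "pos|^force"
python3 go.py 0.68 0.2135 0.07 -159
```

```text
tool_pos: [0.5523, 0.0296, 0.4287]
force: [-0.3, -0.5, 0.2]
tool_pos: [0.6813, 0.2146, 0.4263]
force: [-0.4, -0.5, -0.1]
t 10.55 tip [0.6813 0.2146 0.2483] yaw -158.9 F [-0.4 -0.5 -0.1]
units [ 0.008 -0.003  0.892] rows 4.458271538079558 spin 0.001 rows 0.015318428025458226
```

```bash

python3 -m creep '[[[0,0,0.178,0,0],[0,0,0.178,0,0],[0,0,0.178,0,0],[0,0,0.178,0,0],[0,0,0.178,0,0],[0,0,0,0,0]]]'| grep -E "pos|^force"
python3 -m creep '[[[0.05,0,0,0,0],[0.05,0,0,0,0],[0.05,0,0,0,0],[0.05,0,0,0,0],[0.05,0,0,0,0],[0.05,0,0,0,0],[0.05,0,0,0,0]]]'| grep -E "pos|^force"
python3 go.py
python3 - <<'E'
from h import *
p=snapshot("side");cv2.imwrite("pics/side6.png",cv2.resize(p["frame"][180:300,180:340,::-1],(800,600),interpolation=2))
E
```

```text
tool_pos: [0.6775, 0.2106, 0.243]
force: [-1.8, -1.5, -2.3]
tool_pos: [0.614, 0.1875, 0.2514]
force: [0.0, -0.1, -0.4]
t 11.63 tip [0.614  0.1875 0.0734] yaw -159.3 F [ 0.  -0.1 -0.4]
```

View pics/side6.png

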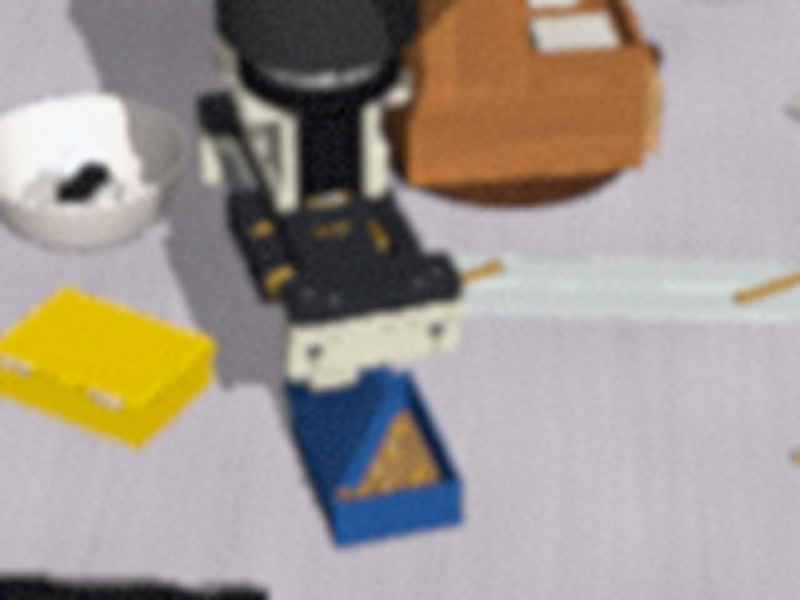

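The lid is past upright, leaning forward over the tin, with the finger behind it at about (335,375). The tin hasn't moved.

```bash

python3 -m creep '[[[0.055,0,0.05,0,0],[0.05,0,0.065,0,0],[0.03,0,0.06,0,0],[0.01,0,0.03,0,0],[0,0,0,0,0]]]'| grep -E "pos|^force"
python3 -m creep '[[[0,0,0.015,0,0],[0,0,0,0,0]]]'| grep -E "pos|^force"
```

```text
tool_pos: [0.587, 0.1773, 0.209]
force: [-0.3, -0.1, -0.3]
tool_pos: [0.5879, 0.1778, 0.2083]
force: [-6.4, -1.9, 10.4]
```

```bash

python3 -m creep '[[[0,0,0.012,0,0],[0,0,0,0,0]]]'| grep -E "pos|^force"
python3 -m creep '[[[0,0,-0.1,0,0],[0,0,-0.2,0,0],[0,0,-0.2,0,0],[0,0,-0.2,0,0],[0,0,-0.2,0,0],[0,0,-0.2,0,0],[0,0,0,0,0]]]'| grep -E "pos|^force"
python3 -m creep '[[[-0.15,0,0,0,0],[-0.15,0,0,0,0],[-0.15,0,0,0,0],[0,-0.2,0,0,0],[0,-0.2,0,0,0],[0,-0.2,0,0,0],[0,0,0,0,0],[0,0,0,0,0]]]'| grep -E "pos|^force"
python3 - <<'E'
from h import *
np.set_printoptions(precision=3,suppress=True)
for c in("top","side"):
    p=snapshot(c);save(p,c+"7")
    for n,z in(("organiser_top",.144),("drawer_front",.053),("tin",0),("tin_lid_edge",.03)):
        for r in nets.landmark_of(p,n)[:3]:print(c,n,r["uv"],round(r["confidence"],2),atz(p,r["uv"],z))
    if c=="top":t=p["frame"]
    else:s=p["frame"]
a=cv2.resize(t[110:310,170:440],(400,296),interpolation=2);b=cv2.resize(s[150:300,180:380],(400,300),interpolation=2)[:296]
cv2.imwrite("pics/end.png",cv2.hconcat([a,b])[:,:,::-1])
E
```

```text
tool_pos: [0.5879, 0.1778, 0.2079]
force: [-12.7, -1.9, 28.8]
tool_pos: [0.5895, 0.1779, 0.4344]
force: [1.3, 0.5, 1.6]
tool_pos: [0.7154, 0.0948, 0.4237]
force: [0.1, -0.5, 0.2]
top organiser_top [345.8, 214.1] 0.88 [ 0.54  -0.146  0.144]
top organiser_top [215.0, 201.4] 0.17 [0.569 0.153 0.144]
top drawer_front [348.7, 253.7] 0.81 [ 0.457 -0.165  0.053]
top tin [211.8, 203.5] 0.86 [0.592 0.178 0.   ]
top tin [239.2, 148.1] 0.75 [0.741 0.109 0.   ]
top tin_lid_edge [215.6, 214.9] 0.85 [0.557 0.164 0.03 ]
top tin_lid_edge [251.1, 149.7] 0.66 [0.728 0.077 0.03 ]
top tin_lid_edge [219.4, 305.2] 0.53 [0.334 0.151 0.03 ]
side organiser_top [284.8, 164.1] 0.66 [ 0.526 -0.168  0.144]
side drawer_front [307.4, 191.7] 0.61 [ 0.454 -0.167  0.053]
side tin [388.4, 333.8] 0.97 [0.282 0.363 0.   ]
side tin [200.3, 256.8] 0.94 [0.739 0.109 0.   ]
side tin [310.3, 351.3] 0.72 [0.455 0.422 0.   ]
side tin_lid_edge [399.9, 314.0] 0.87 [0.256 0.332 0.03 ]
side tin_lid_edge [278.5, 207.2] 0.62 [ 0.541 -0.108  0.03 ]
side tin_lid_edge [268.9, 265.0] 0.58 [0.555 0.172 0.03 ]
```

View pics/end.png

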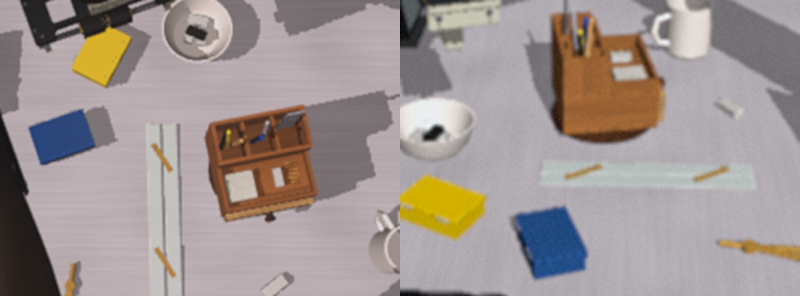

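The drawer side faces the near edge (tilt about 9°) and the drawer looks home, with its front at about (268,213). The blue tin at (62,136) is shut and hasn't moved. The bystanders in view are undisturbed and the robot is clear.

```bash
python3 -c "
from plant import workorder
print(workorder.close_job())"
```

```text
the job is handed in; nothing more can be done
None
```

The job is handed in, verdict not shown: the organiser's drawer side faces the near edge (about 9° off), the drawer is pushed home, the blue tin's lid is shut with the tin where it stood, and the last pictures show nothing else disturbed.

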